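Measure a drilled hole with the depth gauge and lock it

TASK

Measure how deep the wide middle hole of the wooden brush stand is, so that its carrying post can be cut to length: pick the depth gauge up by its black knob, set its steel bridge flat on top of the stand with the rod over that hole, and push the rod gently down until you feel it rest on the bottom, without driving it into the wood. Then let go and press the red lever fully down so that the rod is clamped at that depth. Leave the gauge standing there, flat, locked and with the rod on the bottom, and do not disturb the ink bottle, the tape roll or the eraser.

Things in the scene. Friction and masses are not known exactly. Their poses are not given: they have to be found in the camera images.
- brush_stand: Beech brush stand with dark end caps, a block 92 (x) x 150 (y) x 70 mm high, immovable; origin at the centre of its underside. In the middle of its level top is one wide blind hole, 18 mm across and 25 to 51 mm deep; its flat bottom is not measured and must be felt. The four 9 mm holes at (+-28, +-36) mm are for brushes: not used.
- stand_hole (a point): Centre of the mouth of the wide hole, in the stand's top face, 70 mm above the table; z up.
- gauge: Depth gauge, loose, 0.5 to 0.7 kg in all: steel bridge 36 (x) x 124 (y) x 12 mm and on it a grey clamp head 30 mm wide, from y -15 to +31 mm, up to z 42 mm, through which the rod runs upright at x = y = 0. Origin at the centre of the bridge's underside, z up. It starts standing on the table with the rod drawn up and the lever open.
- probe (a joint): How far the 8 mm square brass rod is pushed down, m: 0 drawn up, 0.056 fully down; its tip lies (value - 3 mm) below the bridge's underside. It slides with a steady drag of 2.5 N, more than its weight (0.8 N), so it stays where it is left; lifted by the knob, the gauge hangs on the rod at 0. With the lever closed a brake pad holds it against some 10 N.
- probe_knob (a point): Centre of the black ribbed knob on top of the rod, a flat grip 14 mm thick (gauge x), 30 mm wide (gauge y), 22 mm high, to be taken from above with the fingers closing along the gauge's x. 118 mm above the bridge's underside with the rod drawn up; it comes down with the rod.
- probe_tip (a point): Centre of the rod's flat lower end, 8 x 8 mm.
- lock_lever (a joint): Angle of the red lock lever, rad: 0 open (standing 40 degrees up), 0.70 closed (level along the bridge, against a stop), clamping the rod from 0.6 on; it stays where it is left. Pivot along the gauge's x at y = +22, z = 31 mm of the gauge. A push of 3 to 6 N from above on the outer half of its upper face closes it; the contact point swings outward as it goes down.
- lever_tip (a point): Middle of the red lever's upper face near its free end (lever 15 mm wide, 7 mm thick): 64 mm out along the lever; the upper face is flat and lies 12 mm above the pivot when closed. Open this point stands about 63 mm from the rod and 81 mm above the bridge's underside; closed about 86 mm and 43 mm.
- ink_green: Green ink bottle with black cap, 36 mm across, 73 mm high, a bystander on the right; origin at the centre of its underside.
- tape_roll: Roll of patterned paper tape lying flat, 52 mm across, 27 mm high, a bystander; origin at the centre of its underside.
- eraser: Eraser in a blue sleeve, 21 x 42 x 13 mm, a bystander; origin at the centre of its underside.

How it is judged (in metres and radians):
On the way, in this order (a step that is already met when the one before it is completed fails the run):
1. the gauge's bridge sits flat on the brush stand with the rod over the wide hole (horizontal distance between gauge and stand_hole below 0.006 m and z of gauge in the frame of stand_hole between -0.003 and 0.003 m and angle between gauge's own z axis and vertical below 0.05 rad), for 0.2 s.
2. the rod is pushed down, lever still open, until it presses on the bottom of the wide hole with at least 0.5 N (all of step 1 and contact force between hole_bottom_c0 and probe above 0.5 N and value of joint lock_lever below 0.3 rad), for 0.1 s.
At the end, for the whole second after the job is handed in: The gauge stands flat on the brush stand (bridge within 3 mm of the top face, tilt under 0.05 rad, rod axis within 6 mm of the hole's centre), its rod's tip within 1.5 mm of the bottom of the wide hole, the red lever closed beyond 0.6 rad, everything at rest (all of step 1 and value of joint lock_lever above 0.6 rad and z of probe_tip in the frame of hole_bottom below 0.0015 m and linear speed of gauge below 0.02 m/s); the robot touches nothing.
It fails at once if the rod is driven against the wood, at the bottom of the hole or beside it, with more than 15 N (contact force between brush_stand and probe above 15 N).
It fails at once if the bottle, the tape roll or the eraser is moved by more than 15 mm or the bottle tipped (distance of any of ink_green, tape_roll, eraser from where it was at the start of the episode above 0.015 m or angle between ink_green's own z axis and vertical above 0.3 rad).
It also fails if it takes over 51 s, if anything falls off the work surface, if the arm or the gripper's body presses on something with over 40 N, if the wrist force passes 120 N, or if a joint passes its speed limit or range.

ROBOT

A 6-joint arm with a two-finger parallel gripper is mounted at the origin on a cart in front of the work surface, level with it; the furniture and walls round the work are solid. World frame = base frame: x ahead of the robot, y to its left, z up, the work surface at z = 0. Lengths are in mm, angles in rad, forces in N, time in s.
With the tool pointing down it reaches from about 300 to 875 mm from the base axis. Payload 6.4 kg.
Tool frame: the origin (TCP) lies midway between the tips of the shut fingers; the grasp point (between the pads) lies 19 mm behind it; z points along the fingers, y is the line along which they close (so a half turn about z gives the same grasp; the last joint's range is limited). The gripper opens to 85 mm and grips with 20 to 120 N. Pads are 22 mm wide; open, the fingers measure 114 mm over their backs; the gripper's body (76 mm by 85 mm) begins 54 mm behind the grasp point. The pads swing forward as they close: fully open they stand 13 mm farther back than shut.
Start: joints at [1.131, 0.181, 1.607, -0, 1.354, -0.206], TCP at [133.201, 559.374, 231.288] pointing down, gripper open.
Joint ranges: [-2.99, 2.99], [-0.89, 2.07], [0.3, 2.58], [-1.14, 4.28], [0, 2.63], [-3.12, 3.12]. Speed limits (rad/s): [2.57, 2.57, 3.01, 3.14, 3.14, 3.14].

INTERFACE

Orientations are given as [roll, pitch, yaw] about the fixed x, y, z axes, in that order (R = Rz(yaw) Ry(pitch) Rx(roll)).
In Python, from workcell import ctrl gives the robot as it stands.
- The arm moves only by the tool servo_tool, never from a script. Its argument "moves" is a list of rows, each an object of numbers: "gripper": the opening, from -1 (shut) to 1 (fully open), so that 0 is half open; "tx", "ty", "tz": the shift along the world's x, y, z as a fraction of full scale; "spin": the turn about the world's z as a fraction of full scale. In form: [{"gripper": .., "tx": .., "ty": .., "tz": .., "spin": ..}, ...]. A call has 1 to 5 rows; each row is the pose to reach, as a shift and turn from the pose commanded when the call began; what a row does not reach only later rows make up. Full scale, the value 1, is 100 mm for a shift and 90 degrees for a turn. A row lasts 1/10 s, in which the tool goes at most 50 mm and 8.59 degrees, less where a joint would pass 70% of its speed; a pose out of reach is approached as far as the arm can. A call with a number of a shift or a turn outside -1 to 1 is refused whole. A call with a gripper value outside its range is refused whole. The fingers move at their own pace and stop on an object; "squeeze" is the grip in N (left out, the last holds). Time passes only in rows, so rows that repeat a pose let the fingers close. It gives the time, the measured TCP pose, the force, the opening and the grip force at its end, in the units of the state.
- ctrl.get_state(): the state, without advancing time (a new reading comes with each control period).
- ctrl.get_image(name): name is "scene" or "side" or "wrist"; returns the picture (420x560x3 uint8, blue, green, red); there is no depth.
- ctrl.camera_info(name): a dict with "camera_matrix" (3x3 intrinsics, pixels), "world_from_camera" (4x4, takes a point from camera to world coordinates). Camera axes: x right, y down, z forward; pixel columns grow to the right and rows downward; lengths in mm; the calibration is good to about 2 mm. The wrist camera is an equidistant fisheye: a pixel r from the principal point sees the ray r / f radians off the axis. A picture is of the moment at which its call begins: read the wrist's pose just before it. camera_info takes no time and is no camera call; for the wrist camera it gives the pose at the moment of the call.
- ctrl.close_job(): hands the job in; it is judged then, once.
The state is a dict: "time_s": time; "joint_positions": joint angles; "qd": joint speeds; "effort": joint torques, N m; "position": TCP position; "orientation": TCP orientation; "wrist_force": force on the tool from outside, world axes, zero at the start; "ft_torque": the same for the moment, N m; "grip_width": finger opening in mm; "grip_force": force on a finger pad.
Only numpy, scipy, OpenCV 4.12 (cv2) and the standard library are available. Lean on these libraries where they do the work, as an engineer would, in place of code of your own. Each camera call takes 0.05 s, during which the arm holds its last target. There are 200 camera calls.

## Working session

There is one attempt and no reset: what is moved stays moved. The work goes in short steps, Python scripts to look and compute and a tool call to move; the robot and the scene stay as the last step left them, time stands still between calls to the robot, and variables do not carry over. Pictures are saved under pics/ and viewed, at most 10 in all, crops included, and the job is handed in when it is done.

Besides the shell and the picture viewer there is one more tool, called after "Call:" as name(argument=value, ...) on one line, values as JSON. servo_tool: Moves the arm, as the interface text tells. Shift numbers are shares of 100 mm and turn numbers shares of 90 degrees, none past 1 either way. Its arguments: {"type":"object","properties":{"moves":{"type":"array"},"squeeze":{"type":"number"}},"required":["moves"]}

```bash
mkdir -p pics; cat > h.py <<'E'
import numpy as np, cv2, json
from workcell import ctrl
def ray(info,u,v,fish=False):
    K=np.array(info["camera_matrix"]);T=np.array(info["world_from_camera"])
    x=(u-K[0,2])/K[0,0];y=(v-K[1,2])/K[1,1]
    if fish:
        r=np.hypot(x,y);s=np.sin(r)/r if r>1e-9 else 1
        d=np.array([x*s,y*s,np.cos(r)])
    else: d=np.array([x,y,1.])
    return T[:3,3],T[:3,:3]@d
def onz(info,u,v,z,fish=False):
    o,d=ray(info,u,v,fish);return (o+d*(z-o[2])/d[2]).round(1)
E
python3 - <<'E'
from h import *
for n in("scene","side","wrist"):
    i=ctrl.camera_info(n); json.dump({k:np.array(v).tolist() for k,v in i.items() if k in("camera_matrix","world_from_camera")},open(n+".json","w"))
    print(n,np.array(i["world_from_camera"]).round(2).tolist(),np.array(i["camera_matrix"])[0].round(0))
    cv2.imwrite(f"pics/{n}.png",ctrl.get_image(n))
a=cv2.imread("pics/scene.png");b=cv2.imread("pics/side.png")
print(ctrl.get_state())
E
```

```text
scene [[0.55, -0.6, 0.58, 6.14], [-0.84, -0.39, 0.38, -241.24], [0.0, -0.7, -0.72, 743.61], [0.0, 0.0, 0.0, 1.0]] [435.   0. 284.]
side [[0.97, -0.16, 0.17, 366.6], [-0.24, -0.64, 0.73, -568.07], [-0.01, -0.75, -0.66, 690.12], [0.0, 0.0, 0.0, 1.0]] [507.   0. 280.]
wrist [[0.23, 0.93, 0.29, 57.63], [0.97, -0.22, -0.07, 577.5], [-0.0, 0.3, -0.95, 373.17], [0.0, 0.0, 0.0, 1.0]] [325.   0. 278.]
{'time_s': 0.15, 'joint_positions': array([ 1.13067552e+00,  1.81380039e-01,  1.60775100e+00, -2.16457761e-05,
        1.35377158e+00, -2.06313188e-01]), 'qd': array([ 1.23948306e-04, -2.75278588e-03, -3.85804406e-03,  5.40256272e-04,
        1.08242244e-05,  3.74724376e-04]), 'effort': array([ 4.97322872e-04, -4.45259321e+01, -3.51690924e+01, -3.83062034e-04,
        5.89095958e-03,  1.96178280e-05]), 'position': array([133.03958088, 558.9834219 , 230.5988703 ]), 'orientation': array([-3.14030614e+00, -2.47665109e-04,  2.90778955e+00]), 'wrist_force': array([0.02205497, 0.35374795, 0.62073217]), 'ft_torque': array([-0.0320775 ,  0.01139877, -0.00522393]), 'grip_force': 0.0, 'grip_width': 85.42755781285679}
```

View pics/scene.png

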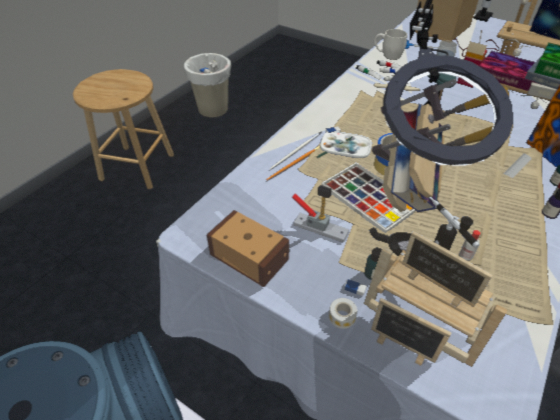

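View pics/wrist.png

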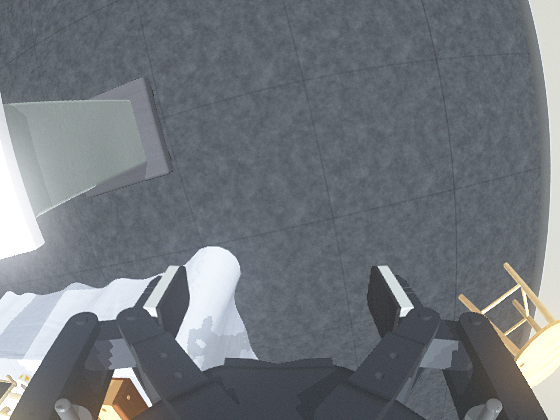

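View pics/side.png

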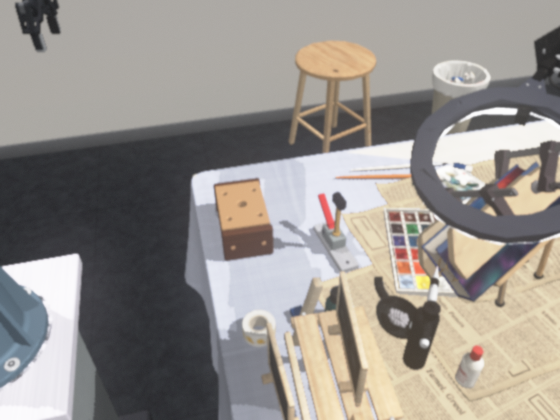

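The scene picture shows the stand hole near (248,236), the knob near (324,191), and the lever to its left. In the side picture the hole is near (243,204) and the knob near (339,201). I'll enlarge both.

```bash
python3 - <<'E'
import cv2,numpy as np
a=cv2.imread("pics/scene.png")[175:295,200:360];b=cv2.imread("pics/side.png")[170:290,205:365]
f=lambda x:cv2.resize(x,None,fx=5,fy=5,interpolation=cv2.INTER_CUBIC)[:600,:800]
cv2.imwrite("pics/c1.png",f(a));cv2.imwrite("pics/c2.png",f(b))
E
```

```text
(no output)
```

View pics/c1.png

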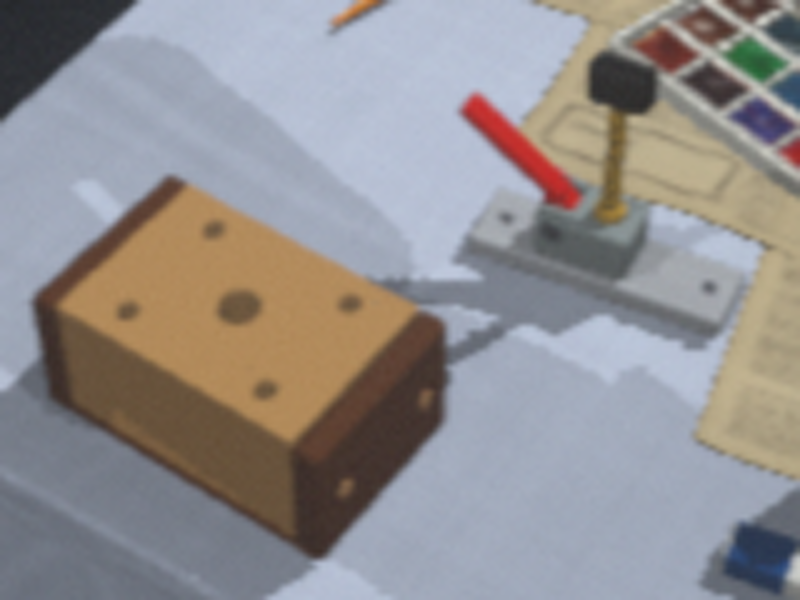

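View pics/c2.png

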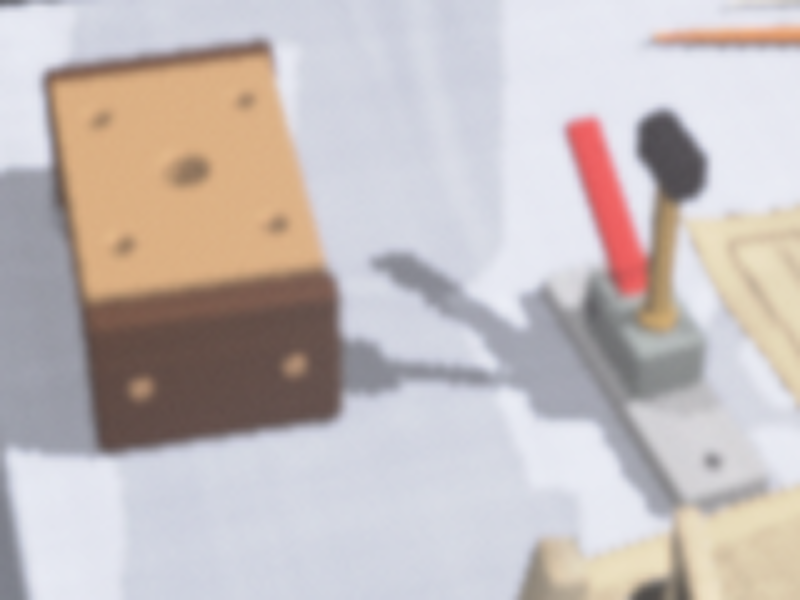

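```bash
python3 - <<'E'
from h import *
S=json.load(open("scene.json"));D=json.load(open("side.json"))
A=lambda x,y,z:onz(S,200+x/5-.4,175+y/5-.4,z)
B=lambda x,y,z:onz(D,205+x/5-.4,170+y/5-.4,z)
print("hole",A(239,307,70),B(188,170,70))
for p,q in zip([(213,231),(128,310),(350,303),(265,390)],[(245,100),(101,120),(277,224),(124,244)]):print(A(*p,70),B(*q,70))
print("knob",A(622,83,118),B(672,155,118))
print("rodbase",A(610,213,42),B(655,320,42))
print("screws",A(505,217,12),A(708,287,12),B(712,460,12))
print("lever",A(475,105,81),B(583,122,81))
E
```

```text
hole [459.5 141.1  70. ] [462.6 139.5  70. ]
[487.9 175.8  70. ] [491.3 174.3  70. ]
[433.2 178.2  70. ] [435.8 176.2  70. ]
[486.2 104.2  70. ] [488.5 102.1  70. ]
[429.9 106.5  70. ] [432.8 105.3  70. ]
knob [616.8  53.1 118. ] [618.5  51.1 118. ]
rodbase [613.7  51.6  42. ] [616.4  47.8  42. ]
screws [610.8 103.6  12. ] [623.8   4.3  12. ] [625.    3.2  12. ]
lever [604.8 118.   81. ] [608.8 117.2  81. ]
```

```bash
python3 - <<'E'
from h import *
S=json.load(open("scene.json"));D=json.load(open("side.json"))
def tri(a,b):
    o1,d1=ray(S,*a);o2,d2=ray(D,*b);d1/=np.linalg.norm(d1);d2/=np.linalg.norm(d2)
    s=np.linalg.lstsq(np.c_[d1,-d2],o2-o1,rcond=None)[0];p,q=o1+s[0]*d1,o2+s[1]*d2
    print(((p+q)/2).round(),np.linalg.norm(p-q).round(1))
tri((447,107),(508,163)) # ring lamp centre
tri((415,135),(413,165)) # ring near edge?
E
```

```text
[ 792. -108.  283.] 4.1
[659. -92. 292.] 2.2
```

Call:
servo_tool(moves=[{"tx": 0.33, "ty": -0.33, "tz": 0, "spin": -0.05, "gripper": 1}, {"tx": 0.66, "ty": -0.66, "tz": 0.05, "spin": -0.1, "gripper": 1}, {"tx": 1, "ty": -1, "tz": 0.1, "spin": -0.15, "gripper": 1}])

```text
time_s: 0.45
position: [233.5, 458.1, 240.9]
orientation: [-3.141, -0.0, 2.671]
wrist_force: [1.1, -1.0, 0.3]
grip_width: 85.7
grip_force: 0.0
```

Call:
servo_tool(moves=[{"tx": 0.32, "ty": -0.33, "spin": -0.05, "gripper": 1}, {"tx": 0.64, "ty": -0.66, "spin": -0.1, "gripper": 1}, {"tx": 0.96, "ty": -1, "spin": -0.15, "gripper": 1}])

```text
schema error: expected keys gripper, tx, ty, tz, spin
```

Call:
servo_tool(moves=[{"tx": 0.32, "ty": -0.33, "spin": -0.05, "gripper": 1}, {"tx": 0.64, "ty": -0.66, "spin": -0.1, "gripper": 1}, {"tx": 0.96, "ty": -1, "spin": -0.15, "gripper": 1}])

```text
schema error: expected keys gripper, tx, ty, tz, spin
```

Call:
servo_tool(moves=[{"tx": 0.32, "ty": -0.33, "spin": -0.05, "gripper": 1}, {"tx": 0.64, "ty": -0.66, "spin": -0.1, "gripper": 1}, {"tx": 0.96, "ty": -1, "spin": -0.16, "gripper": 1}])

```text
schema error: expected keys gripper, tx, ty, tz, spin
```

Call:
servo_tool(moves=[{"tx": 0.32, "ty": -0.33, "spin": -0.05, "gripper": 1}, {"tx": 0.64, "ty": -0.7, "spin": -0.1, "gripper": 1}, {"tx": 0.96, "ty": -1, "tz": -0.2, "spin": -0.16, "gripper": 1}, {"tx": 0.96, "ty": -1, "tz": -0.4, "spin": -0.16, "gripper": 1}, {"tx": 0.96, "ty": -1, "tz": -0.4, "spin": -0.16, "gripper": 1}])

```text
schema error: expected keys gripper, tx, ty, tz, spin
```

```bash
python3 - <<'E'
from h import *
s=ctrl.get_state();i=ctrl.camera_info("wrist");cv2.imwrite("pics/w2.png",ctrl.get_image("wrist"))
json.dump({k:np.array(i[k]).tolist() for k in("camera_matrix","world_from_camera")},open("w2.json","w"))
print(s["position"],s["orientation"],s["time_s"])
T=np.linalg.inv(np.array(i["world_from_camera"]));K=np.array(i["camera_matrix"])
for P in [(617.5,52,118),(617,52,42),(461,140,70),(610.8,103.6,12),(623.8,4.3,12)]:
    p=T[:3,:3]@P+T[:3,3];r=np.hypot(p[0],p[1]);t=np.arctan2(r,p[2]);print(P,(K[:2,2]+K[0,0]*t*p[:2]/r).round())
E
```

```text
[233.47906557 458.13925861 240.85748935] [-3.14067117e+00 -1.56374095e-04  2.67060594e+00] 0.45
(617.5, 52, 118) [176. 477.]
(617, 52, 42) [183. 446.]
(461, 140, 70) [164. 405.]
(610.8, 103.6, 12) [204. 430.]
(623.8, 4.3, 12) [171. 439.]
```

View pics/w2.png

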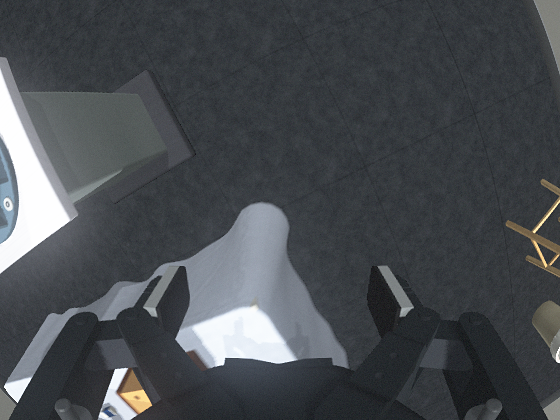

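Those calls were refused because every row needs all five keys, so the picture only shows the floor and the table corner. I'll redo the moves with complete rows.

Call:
servo_tool(moves=[{"tx": 0.32, "ty": -0.33, "tz": 0, "spin": -0.05, "gripper": 1}, {"tx": 0.64, "ty": -0.66, "tz": 0, "spin": -0.1, "gripper": 1}, {"tx": 0.96, "ty": -1, "tz": 0, "spin": -0.15, "gripper": 1}])

```text
time_s: 0.8
position: [329.9, 358.1, 241.2]
orientation: [3.142, -0.0, 2.434]
wrist_force: [1.4, -0.0, -0.1]
grip_width: 85.3
grip_force: 0.0
```

Call:
servo_tool(moves=[{"tx": 0.32, "ty": -0.33, "tz": 0, "spin": -0.05, "gripper": 1}, {"tx": 0.64, "ty": -0.66, "tz": 0, "spin": -0.1, "gripper": 1}, {"tx": 0.96, "ty": -1, "tz": 0, "spin": -0.15, "gripper": 1}])

```text
time_s: 1.1
position: [426.1, 257.9, 241.3]
orientation: [3.141, -0.0, 2.198]
wrist_force: [0.5, 0.6, 0.7]
grip_width: 85.2
grip_force: 0.0
```

Call:
servo_tool(moves=[{"tx": 0.32, "ty": -0.33, "tz": 0, "spin": -0.05, "gripper": 1}, {"tx": 0.64, "ty": -0.66, "tz": 0, "spin": -0.1, "gripper": 1}, {"tx": 0.96, "ty": -1, "tz": 0, "spin": -0.16, "gripper": 1}])

```text
time_s: 1.4
position: [522.1, 157.8, 241.1]
orientation: [-3.141, -0.0, 1.946]
wrist_force: [0.5, 1.0, -0.5]
grip_width: 85.3
grip_force: 0.0
```

Call:
servo_tool(moves=[{"tx": 0.32, "ty": -0.33, "tz": 0, "spin": -0.05, "gripper": 1}, {"tx": 0.64, "ty": -0.7, "tz": 0, "spin": -0.1, "gripper": 1}, {"tx": 0.96, "ty": -1, "tz": -0.1, "spin": -0.16, "gripper": 1}, {"tx": 0.96, "ty": -1, "tz": -0.2, "spin": -0.16, "gripper": 1}, {"tx": 0.96, "ty": -1, "tz": -0.2, "spin": -0.16, "gripper": 1}])

```text
time_s: 1.9
position: [616.1, 58.6, 218.5]
orientation: [-3.137, -0.001, 1.697]
wrist_force: [-0.9, 0.7, -0.6]
grip_width: 85.3
grip_force: 0.0
```

```bash
cat > look.py <<'E'
from h import *
import sys
n=sys.argv[1]
s=ctrl.get_state();i=ctrl.camera_info("wrist");cv2.imwrite(f"pics/{n}.png",ctrl.get_image("wrist"))
json.dump({k:np.array(i[k]).tolist() for k in("camera_matrix","world_from_camera")},open(n+".json","w"))
print(s["position"],s["orientation"],s["time_s"],s["wrist_force"])
T=np.linalg.inv(np.array(i["world_from_camera"]));K=np.array(i["camera_matrix"])
for P in [(617.5,52,118),(617,52,42),(461,140,70),(610.8,103.6,12),(623.8,4.3,12)]:
    p=T[:3,:3]@P+T[:3,3];r=np.hypot(p[0],p[1]);t=np.arctan2(r,p[2]);print(P,(K[:2,2]+K[0,0]*t*p[:2]/r).round())
E
python3 look.py w3
```

```text
[616.11524416  58.63003901 218.53576054] [-3.13680177e+00 -1.41227740e-03  1.69688653e+00] 1.9 [-0.8848903   0.73716045 -0.59784902]
(617.5, 52, 118) [279. 218.]
(617, 52, 42) [279. 193.]
(461, 140, 70) [127.  93.]
(610.8, 103.6, 12) [279. 139.]
(623.8, 4.3, 12) [280. 227.]
```

View pics/w3.png

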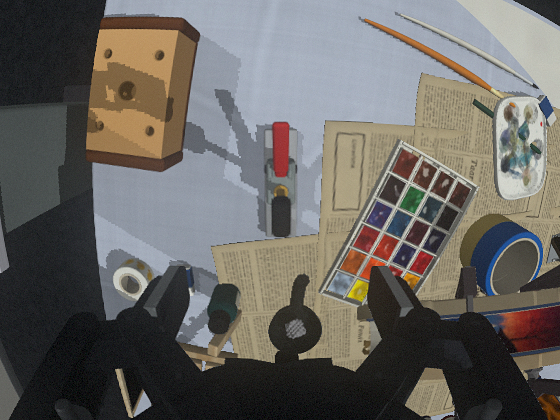

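The wrist view has the knob at (282,217) and the stand hole at (127,91), both within 3 px of prediction. The bottle, tape and eraser are clear of the fingers, so I'm descending.

Call:
servo_tool(moves=[{"tx": 0.02, "ty": -0.065, "tz": -0.2, "spin": 0, "gripper": 1}, {"tx": 0.02, "ty": -0.065, "tz": -0.5, "spin": 0, "gripper": 1}, {"tx": 0.02, "ty": -0.065, "tz": -0.8, "spin": 0, "gripper": 1}, {"tx": 0.02, "ty": -0.065, "tz": -0.9, "spin": 0, "gripper": 1}, {"tx": 0.02, "ty": -0.065, "tz": -0.9, "spin": 0, "gripper": 1}])

```text
time_s: 2.45
position: [617.6, 54.1, 130.3]
orientation: [-3.139, -0.001, 1.7]
wrist_force: [-0.1, 0.2, 0.2]
grip_width: 85.6
grip_force: 0.0
```

Call:
servo_tool(moves=[{"tx": 0.01, "ty": -0.02, "tz": -0.2, "spin": 0, "gripper": 0.5}, {"tx": 0.01, "ty": -0.02, "tz": -0.3, "spin": 0, "gripper": 0}, {"tx": 0.01, "ty": -0.02, "tz": -0.31, "spin": 0, "gripper": -0.3}, {"tx": 0.01, "ty": -0.02, "tz": -0.31, "spin": 0, "gripper": -0.5}, {"tx": 0.01, "ty": -0.02, "tz": -0.31, "spin": 0, "gripper": -1}], squeeze=40)

```text
time_s: 2.95
position: [620.8, 50.9, 101.6]
orientation: [3.14, 0.0, 1.699]
wrist_force: [-4.1, -0.1, 0.9]
grip_width: 12.9
grip_force: 45.2
```

Call:
servo_tool(moves=[{"tx": 0, "ty": 0, "tz": 0, "spin": 0, "gripper": -1}, {"tx": 0, "ty": 0, "tz": 0, "spin": 0, "gripper": -1}, {"tx": 0, "ty": 0, "tz": 0, "spin": 0, "gripper": -1}])

```text
time_s: 3.25
position: [620.6, 50.9, 100.9]
orientation: [3.14, 0.0, 1.698]
wrist_force: [-0.7, 0.4, 1.5]
grip_width: 13.1
grip_force: 44.3
```

Call:
servo_tool(moves=[{"tx": 0, "ty": 0, "tz": 0.05, "spin": 0, "gripper": -1}, {"tx": 0, "ty": 0, "tz": 0.25, "spin": 0, "gripper": -1}, {"tx": 0, "ty": 0, "tz": 0.55, "spin": 0, "gripper": -1}, {"tx": 0, "ty": 0, "tz": 0.85, "spin": 0, "gripper": -1}, {"tx": 0, "ty": 0, "tz": 1, "spin": 0, "gripper": -1}])

```text
time_s: 3.75
position: [620.9, 50.8, 202.4]
orientation: [3.139, 0.001, 1.698]
wrist_force: [2.0, -0.6, -5.1]
grip_width: 13.3
grip_force: 43.3
```

Call:
servo_tool(moves=[{"tx": -0.1, "ty": 0.05, "tz": 0, "spin": -0.02, "gripper": -1}, {"tx": -0.3, "ty": 0.2, "tz": 0, "spin": -0.04, "gripper": -1}, {"tx": -0.5, "ty": 0.3, "tz": 0, "spin": -0.06, "gripper": -1}, {"tx": -0.7, "ty": 0.4, "tz": 0, "spin": -0.08, "gripper": -1}, {"tx": -0.9, "ty": 0.5, "tz": 0, "spin": -0.1, "gripper": -1}])

```text
time_s: 4.25
position: [528.4, 101.2, 198.9]
orientation: [-3.139, 0.0, 1.54]
wrist_force: [0.6, 0.2, -5.6]
grip_width: 13.2
grip_force: 43.1
```

Call:
servo_tool(moves=[{"tx": -0.2, "ty": 0.1, "tz": 0, "spin": 0, "gripper": -1}, {"tx": -0.4, "ty": 0.25, "tz": 0, "spin": 0, "gripper": -1}, {"tx": -0.6, "ty": 0.35, "tz": 0, "spin": 0, "gripper": -1}, {"tx": -0.7, "ty": 0.39, "tz": 0, "spin": 0, "gripper": -1}, {"tx": -0.7, "ty": 0.39, "tz": 0, "spin": 0, "gripper": -1}])

```text
time_s: 4.75
position: [458.7, 140.2, 199.6]
orientation: [-3.14, 0.0, 1.542]
wrist_force: [0.2, 0.5, -6.3]
grip_width: 13.0
grip_force: 43.1
```

```bash
sleep 0; python3 look.py w4; python3 - <<'E'
import cv2
from h import *
a=ctrl.get_image("scene")[150:270,190:290];b=ctrl.get_image("side")[110:270,190:290]
f=lambda x,k:cv2.resize(x,None,fx=k,fy=k,interpolation=cv2.INTER_CUBIC)
w=cv2.imread("pics/w4.png")[60:330,180:380]
import numpy as np
o=np.zeros((600,800,3),np.uint8)
A=f(a,3.5)[:420,:];B=f(b,3.5);W=f(w,0.5)
o[:420,:350]=A;o[:560,360:710]=B;o[440:575,:100]=W
cv2.imwrite("pics/c4.png",o)
E
```

```text
[458.72847529 140.24931678 199.56464062] [-3.13990473e+00  2.16458366e-04  1.54238755e+00] 4.75 [ 0.16696659  0.45234122 -6.34695999]
(617.5, 52, 118) [453. 302.]
(617, 52, 42) [422. 266.]
(461, 140, 70) [281. 200.]
(610.8, 103.6, 12) [413. 213.]
(623.8, 4.3, 12) [412. 288.]
```

View pics/c4.png

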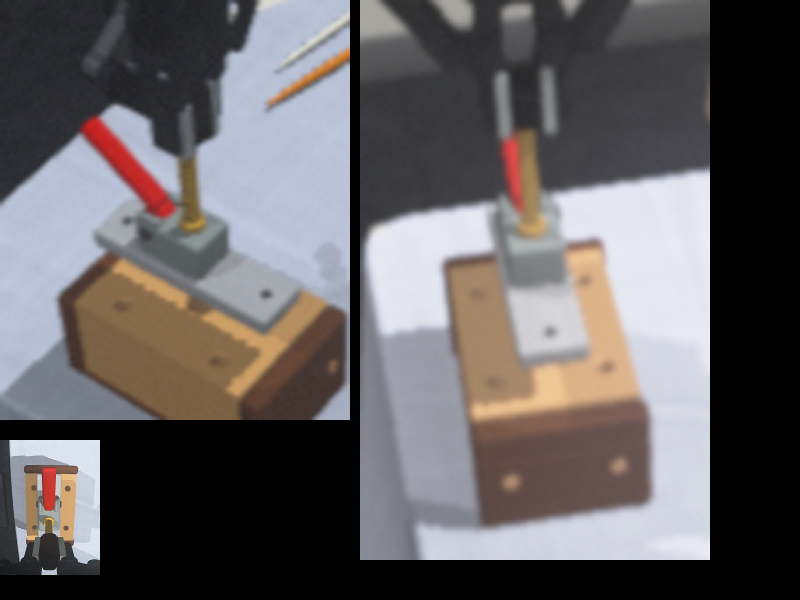

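```bash
python3 - <<'E'
from h import *
S=json.load(open("scene.json"));D=json.load(open("side.json"))
A=lambda x,y,z:onz(S,190+x/3.5-.4,150+y/3.5-.4,z)
B=lambda x,y,z:onz(D,190+(x-360)/3.5-.4,110+y/3.5-.4,z)
h=98.7
p,q=A(266,294,12+h),A(127,220,12+h)
print("scene screws",p,q,(p+q)/2);print("side screw",B(550,331,12+h))
print("collar",A(192,224,42+h),B(531,230,42+h),B(531,224,44+h))
E
```

```text
scene screws [456.4  92.1 110.7] [459.3 192.3 110.7] [457.85 142.2  110.7 ]
side screw [458.9  90.8 110.7]
collar [455.  139.8 140.7] [459.2 135.  140.7] [459.7 137.3 142.7]
```

Call:
servo_tool(moves=[{"tx": 0.02, "ty": -0.012, "tz": -0.05, "spin": 0, "gripper": -1}, {"tx": 0.02, "ty": -0.012, "tz": -0.12, "spin": 0, "gripper": -1}, {"tx": 0.02, "ty": -0.012, "tz": -0.19, "spin": 0, "gripper": -1}, {"tx": 0.02, "ty": -0.012, "tz": -0.24, "spin": 0, "gripper": -1}, {"tx": 0.02, "ty": -0.012, "tz": -0.24, "spin": 0, "gripper": -1}])

```text
time_s: 5.4
position: [461.4, 138.5, 174.9]
orientation: [-3.139, 0.0, 1.541]
wrist_force: [-0.9, -0.2, -5.7]
grip_width: 13.5
grip_force: 43.1
```

Call:
servo_tool(moves=[{"tx": 0, "ty": 0, "tz": -0.01, "spin": 0, "gripper": -1}, {"tx": 0, "ty": 0, "tz": -0.02, "spin": 0, "gripper": -1}, {"tx": 0, "ty": 0, "tz": -0.03, "spin": 0, "gripper": -1}, {"tx": 0, "ty": 0, "tz": -0.03, "spin": 0, "gripper": -1}])

```text
time_s: 5.8
position: [462.2, 138.7, 173.4]
orientation: [3.141, 0.0, 1.541]
wrist_force: [0.8, -0.5, -5.7]
grip_width: 13.3
grip_force: 43.1
```

Call:
servo_tool(moves=[{"tx": 0, "ty": 0, "tz": -0.01, "spin": 0, "gripper": -1}, {"tx": 0, "ty": 0, "tz": -0.02, "spin": 0, "gripper": -1}, {"tx": 0, "ty": 0, "tz": -0.02, "spin": 0, "gripper": -1}])

```text
time_s: 6.1
position: [462.5, 138.6, 171.9]
orientation: [3.141, 0.0, 1.541]
wrist_force: [-2.0, -0.8, 1.0]
grip_width: 13.5
grip_force: 44.1
```

Call:
servo_tool(moves=[{"tx": 0, "ty": 0, "tz": -0.01, "spin": 0, "gripper": -1}, {"tx": 0, "ty": 0, "tz": -0.02, "spin": 0, "gripper": -1}, {"tx": 0, "ty": 0, "tz": -0.02, "spin": 0, "gripper": -1}])

```text
time_s: 6.4
position: [462.4, 138.6, 169.5]
orientation: [3.141, 0.0, 1.541]
wrist_force: [-1.9, -1.6, 2.1]
grip_width: 13.3
grip_force: 44.2
```

```bash
python3 - <<'E'
from h import *
a=ctrl.get_image("scene")[175:285,195:290];b=ctrl.get_image("side")[145:265,200:285]
f=lambda x,k:cv2.resize(x,None,fx=k,fy=k,interpolation=cv2.INTER_CUBIC)
o=np.zeros((600,800,3),np.uint8)
A=f(a,4);B=f(b,4);o[:440,:380]=A;o[:480,400:740]=B
cv2.imwrite("pics/c5.png",o)
E
```

```text
(no output)
```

View pics/c5.png

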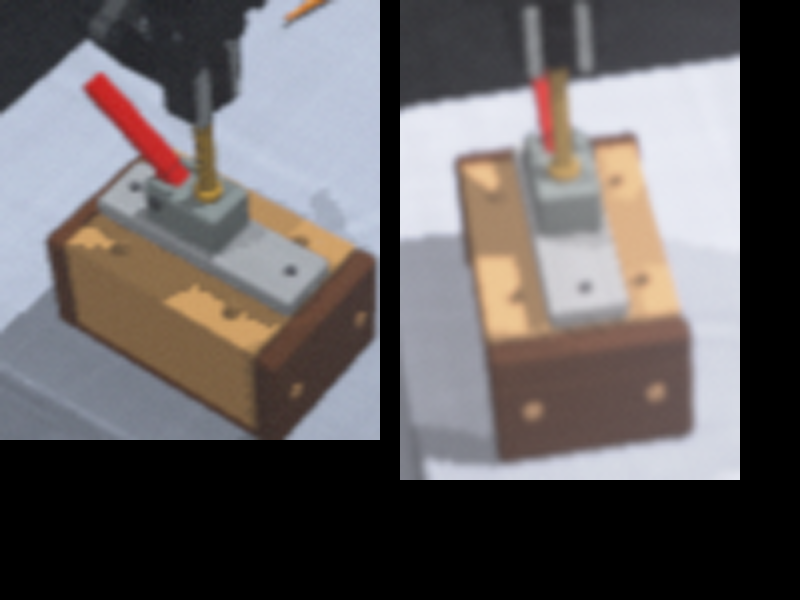

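```bash
python3 - <<'E'
from h import *
S=json.load(open("scene.json"));D=json.load(open("side.json"))
A=lambda x,y,z:onz(S,195+x/4-.4,175+y/4-.4,z)
B=lambda x,y,z:onz(D,200+(x-400)/4-.4,145+y/4-.4,z)
p,q=A(290,271,82),A(135,187,82)
print("scene screws",p,q,(p+q)/2);print("side screw",B(585,287,82))
print("collar",A(208,193,112),B(563,171,112))
print(ctrl.get_state()["position"],ctrl.get_state()["wrist_force"])
E
```

```text
scene screws [459.3  91.5  82. ] [462.3 191.5  82. ] [460.8 141.5  82. ]
side screw [460.7  90.3  82. ]
collar [458.2 139.1 112. ] [461.  136.2 112. ]
[462.41669603 138.62612597 169.43870385] [-1.54083956 -2.33441466  0.74982087]
```

The gauge is flat on the stand and within about 1.5 mm of the hole. Now I'm pushing the rod down, fast at first and then slowly.

Call:
servo_tool(moves=[{"tx": 0, "ty": 0, "tz": -0.04, "spin": 0, "gripper": -1}, {"tx": 0, "ty": 0, "tz": -0.09, "spin": 0, "gripper": -1}, {"tx": 0, "ty": 0, "tz": -0.14, "spin": 0, "gripper": -1}, {"tx": 0, "ty": 0, "tz": -0.18, "spin": 0, "gripper": -1}, {"tx": 0, "ty": 0, "tz": -0.21, "spin": 0, "gripper": -1}])

```text
time_s: 7.0
position: [462.3, 138.6, 147.8]
orientation: [3.142, 0.0, 1.541]
wrist_force: [0.4, -1.5, 2.2]
grip_width: 13.0
grip_force: 44.2
```

Call:
servo_tool(moves=[{"tx": 0, "ty": 0, "tz": -0.005, "spin": 0, "gripper": -1}, {"tx": 0, "ty": 0, "tz": -0.01, "spin": 0, "gripper": -1}, {"tx": 0, "ty": 0, "tz": -0.015, "spin": 0, "gripper": -1}, {"tx": 0, "ty": 0, "tz": -0.015, "spin": 0, "gripper": -1}])

```text
time_s: 7.4
position: [462.2, 138.6, 146.8]
orientation: [3.141, 0.0, 1.541]
wrist_force: [-0.4, -1.4, 1.1]
grip_width: 13.6
grip_force: 44.1
```

Call:
servo_tool(moves=[{"tx": 0, "ty": 0, "tz": -0.005, "spin": 0, "gripper": -1}, {"tx": 0, "ty": 0, "tz": -0.01, "spin": 0, "gripper": -1}, {"tx": 0, "ty": 0, "tz": -0.015, "spin": 0, "gripper": -1}, {"tx": 0, "ty": 0, "tz": -0.02, "spin": 0, "gripper": -1}])

```text
time_s: 7.8
position: [462.3, 138.7, 144.8]
orientation: [3.141, -0.0, 1.541]
wrist_force: [-0.7, -1.5, 1.0]
grip_width: 13.4
grip_force: 44.2
```

Call:
servo_tool(moves=[{"tx": 0, "ty": 0, "tz": -0.005, "spin": 0, "gripper": -1}, {"tx": 0, "ty": 0, "tz": -0.01, "spin": 0, "gripper": -1}, {"tx": 0, "ty": 0, "tz": -0.015, "spin": 0, "gripper": -1}, {"tx": 0, "ty": 0, "tz": -0.02, "spin": 0, "gripper": -1}])

```text
time_s: 8.2
position: [462.2, 138.7, 142.8]
orientation: [3.142, -0.0, 1.541]
wrist_force: [-0.2, -2.5, 2.0]
grip_width: 13.3
grip_force: 44.2
```

Call:
servo_tool(moves=[{"tx": 0, "ty": 0, "tz": -0.005, "spin": 0, "gripper": -1}, {"tx": 0, "ty": 0, "tz": -0.01, "spin": 0, "gripper": -1}, {"tx": 0, "ty": 0, "tz": -0.015, "spin": 0, "gripper": -1}, {"tx": 0, "ty": 0, "tz": -0.02, "spin": 0, "gripper": -1}])

```text
time_s: 8.6
position: [462.4, 138.7, 141.4]
orientation: [3.141, 0.0, 1.541]
wrist_force: [-2.7, -1.6, 10.1]
grip_width: 13.6
grip_force: 45.3
```

The force jumped to 10 N against about 2 N of drag, so the rod is on the bottom at TCP z ≈ 141.4. I'll ease off slightly and let go.

Call:
servo_tool(moves=[{"tx": 0, "ty": 0, "tz": 0.003, "spin": 0, "gripper": -1}, {"tx": 0, "ty": 0, "tz": 0.004, "spin": 0, "gripper": -1}, {"tx": 0, "ty": 0, "tz": 0.004, "spin": 0, "gripper": -1}])

```text
time_s: 8.9
position: [462.4, 138.7, 141.4]
orientation: [3.141, -0.0, 1.541]
wrist_force: [-1.6, -1.5, 4.5]
grip_width: 13.2
grip_force: 44.5
```

Call:
servo_tool(moves=[{"tx": 0, "ty": 0, "tz": 0.004, "spin": 0, "gripper": -0.6}, {"tx": 0, "ty": 0, "tz": 0.004, "spin": 0, "gripper": -0.3}, {"tx": 0, "ty": 0, "tz": 0.004, "spin": 0, "gripper": 0}, {"tx": 0, "ty": 0, "tz": 0.004, "spin": 0, "gripper": 0}, {"tx": 0, "ty": 0, "tz": 0.004, "spin": 0, "gripper": 0}])

```text
time_s: 9.4
position: [462.1, 138.7, 141.4]
orientation: [-3.141, -0.0, 1.541]
wrist_force: [-0.9, -1.0, -0.4]
grip_width: 43.0
grip_force: 0.0
```

Released. Now I lift, shut the fingers and move over the lever.

Call:
servo_tool(moves=[{"tx": 0, "ty": 0, "tz": 0.1, "spin": 0, "gripper": 0}, {"tx": 0, "ty": 0, "tz": 0.35, "spin": 0, "gripper": 0}, {"tx": 0, "ty": 0, "tz": 0.6, "spin": 0, "gripper": 0}, {"tx": 0, "ty": 0.3, "tz": 0.6, "spin": 0, "gripper": -1}, {"tx": 0.01, "ty": 0.67, "tz": 0.6, "spin": 0, "gripper": -1}])

```text
time_s: 9.9
position: [464.5, 205.7, 203.8]
orientation: [3.138, -0.001, 1.538]
wrist_force: [-0.3, -0.2, 0.2]
grip_width: 14.5
grip_force: 0.0
```

Call:
servo_tool(moves=[{"tx": 0, "ty": 0, "tz": -0.1, "spin": 0, "gripper": -1}, {"tx": 0, "ty": 0, "tz": -0.3, "spin": 0, "gripper": -1}, {"tx": 0, "ty": 0, "tz": -0.4, "spin": 0, "gripper": -1}, {"tx": 0, "ty": 0, "tz": -0.4, "spin": 0, "gripper": -1}, {"tx": 0, "ty": 0, "tz": -0.4, "spin": 0, "gripper": -1}])

```text
time_s: 10.4
position: [463.3, 205.3, 161.9]
orientation: [-3.141, 0.0, 1.541]
wrist_force: [0.2, -0.5, -0.2]
grip_width: 0.0
grip_force: 0.0
```

Call:
servo_tool(moves=[{"tx": 0, "ty": 0, "tz": -0.08, "spin": 0, "gripper": -1}, {"tx": 0, "ty": 0, "tz": -0.14, "spin": 0, "gripper": -1}, {"tx": 0, "ty": 0, "tz": -0.2, "spin": 0, "gripper": -1}, {"tx": 0, "ty": 0, "tz": -0.25, "spin": 0, "gripper": -1}, {"tx": 0, "ty": 0, "tz": -0.3, "spin": 0, "gripper": -1}])

```text
time_s: 10.9
position: [463.5, 205.7, 131.5]
orientation: [3.141, -0.0, 1.541]
wrist_force: [0.9, 1.3, 3.9]
grip_width: 0.2
grip_force: 1.6
```

Call:
servo_tool(moves=[{"tx": 0, "ty": 0, "tz": -0.05, "spin": 0, "gripper": -1}, {"tx": 0, "ty": 0, "tz": -0.1, "spin": 0, "gripper": -1}, {"tx": 0, "ty": 0, "tz": -0.14, "spin": 0, "gripper": -1}, {"tx": 0, "ty": 0, "tz": -0.15, "spin": 0, "gripper": -1}, {"tx": 0, "ty": 0, "tz": -0.15, "spin": 0, "gripper": -1}])

```text
time_s: 11.4
position: [463.1, 205.6, 116.3]
orientation: [-3.141, 0.0, 1.541]
wrist_force: [0.4, 1.1, 1.4]
grip_width: -0.4
grip_force: 0.8
```

Call:
servo_tool(moves=[{"tx": 0, "ty": 0, "tz": -0.01, "spin": 0, "gripper": -1}, {"tx": 0, "ty": 0, "tz": -0.02, "spin": 0, "gripper": -1}, {"tx": 0, "ty": 0, "tz": -0.025, "spin": 0, "gripper": -1}, {"tx": 0, "ty": 0, "tz": -0.025, "spin": 0, "gripper": -1}])

```text
time_s: 11.8
position: [463.2, 205.8, 114.1]
orientation: [3.142, -0.0, 1.541]
wrist_force: [-0.6, 3.1, 4.9]
grip_width: -0.2
grip_force: 2.1
```

Call:
servo_tool(moves=[{"tx": 0, "ty": 0, "tz": -0.005, "spin": 0, "gripper": -1}, {"tx": 0, "ty": 0, "tz": -0.01, "spin": 0, "gripper": -1}, {"tx": 0, "ty": 0, "tz": -0.01, "spin": 0, "gripper": -1}])

```text
time_s: 12.1
position: [463.2, 205.8, 113.2]
orientation: [3.141, -0.0, 1.541]
wrist_force: [-0.3, 3.3, 5.4]
grip_width: 0.1
grip_force: 2.4
```

Call:
servo_tool(moves=[{"tx": 0, "ty": 0, "tz": -0.005, "spin": 0, "gripper": -1}, {"tx": 0, "ty": 0, "tz": -0.01, "spin": 0, "gripper": -1}, {"tx": 0, "ty": 0, "tz": -0.01, "spin": 0, "gripper": -1}])

```text
time_s: 12.4
position: [463.3, 205.9, 112.8]
orientation: [3.141, -0.0, 1.541]
wrist_force: [-3.1, 3.5, 10.3]
grip_width: 0.4
grip_force: 5.0
```

The force rises to 10 N at z ≈ 112.8, which is the lever's stop (113 expected). I'll press a touch more, then retreat straight up and look.

Call:
servo_tool(moves=[{"tx": 0, "ty": 0, "tz": -0.004, "spin": 0, "gripper": -1}, {"tx": 0, "ty": 0, "tz": -0.004, "spin": 0, "gripper": -1}])

```text
time_s: 12.6
position: [463.4, 205.9, 112.7]
orientation: [3.141, -0.0, 1.541]
wrist_force: [-3.7, 3.4, 11.4]
grip_width: 0.0
grip_force: 6.2
```

Call:
servo_tool(moves=[{"tx": 0, "ty": 0, "tz": 0.05, "spin": 0, "gripper": -1}, {"tx": 0, "ty": 0, "tz": 0.4, "spin": 0, "gripper": -1}, {"tx": 0, "ty": 0.4, "tz": 0.8, "spin": 0, "gripper": -1}, {"tx": 0, "ty": 0.8, "tz": 1, "spin": 0, "gripper": -1}, {"tx": 0, "ty": 0.8, "tz": 1, "spin": 0, "gripper": -1}])

```text
time_s: 13.1
position: [464.8, 289.4, 215.5]
orientation: [3.135, -0.003, 1.544]
wrist_force: [0.4, -0.2, 0.1]
grip_width: 0.4
grip_force: 0.0
```

```bash
python3 - <<'E'
from h import *
a=ctrl.get_image("scene")[175:285,195:290];b=ctrl.get_image("side")[145:265,200:285]
f=lambda x,k:cv2.resize(x,None,fx=k,fy=k,interpolation=cv2.INTER_CUBIC)
o=np.zeros((600,800,3),np.uint8)
A=f(a,4);B=f(b,4);o[:440,:380]=A;o[:480,400:740]=B
cv2.imwrite("pics/c6.png",o)
E
```

```text
(no output)
```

View pics/c6.png

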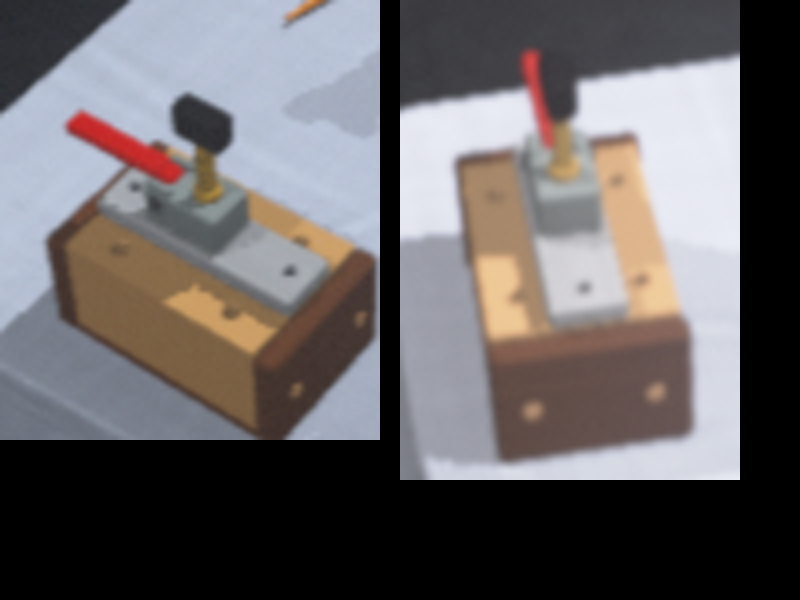

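The lever lies level along the bridge. The bridge screws sit at the same pixels as before, (290,271) and (135,187), so the gauge has not moved, and the knob is down. I'm handing in.

```bash
python3 -c "
from workcell import ctrl
print(ctrl.close_job())"
```

```text
the job is handed in; nothing more can be done
None
```

The job is handed in, with no verdict returned: the gauge stands flat over the wide hole, the rod was felt on the bottom at roughly 27 to 28 mm deep by arm travel, and the lever is pressed to its stop.

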